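# Traverser: hold the catch down and slide the wagon across

## Robot

A 6-joint arm with a two-finger parallel gripper is mounted at the origin on a cart in front of the work surface, level with it; the furniture and walls round the work are solid. World frame = base frame: x ahead of the robot, y to its left, z up, the work surface at z = 0. Lengths are in m, angles in rad, forces in N, time in s.
With the tool pointing down it reaches from about 0.4 to 0.825 m from the base axis. Payload 7 kg.
Tool frame: the origin (TCP) lies midway between the tips of the shut fingers; the grasp point (between the pads) lies 19 mm behind it; z points along the fingers, y is the line along which they close (so a half turn about z gives the same grasp; the last joint's range is limited). The gripper opens to 85 mm and grips with 20 to 120 N. Pads are 22 mm wide; open, the fingers measure 114 mm over their backs; the gripper's body (76 mm by 85 mm) begins 54 mm behind the grasp point. The pads swing forward as they close: fully open they stand 13 mm farther back than shut.
Start: joints at [1.397, 0.359, 0.012, 0, -1.224, -0.288], TCP at [0.301, 0.604, 0.202] pointing down, gripper open.
Joint ranges: [-3.07, 3.07], [-1.43, 2.12], [-1.02, 1.25], [-3.03, 1.67], [-3.05, -0], [-3.03, 3.03]. Speed limits (rad/s): [2.39, 2.39, 3.01, 3.14, 3.14, 3.14].

## Interface

Orientations are given as a unit quaternion [w, x, y, z].
In Python, from station import bot, imaging, spotter gives the robot as it stands.
- The arm moves only by the tool send_rows, never from a script. Its argument "steps" is a list of rows, each a list of 4 numbers: the shift along the world's x, y, z in units of 40 mm (1.0 is 40 mm), then the turn about the world's z in units of 6 degrees (1.0 is 6 degrees). In form: [[dx, dy, dz, twist], ...]. A call has exactly 8 rows; each row is the pose to reach, as a shift and turn from the pose commanded when the call began; what a row does not reach only later rows make up. A row lasts 1/12 s, in which the tool goes at most 41.7 mm and 7.16 degrees, less where a joint would pass 70% of its speed; a pose out of reach is approached as far as the arm can. A call with a gripper value outside its range is refused whole. "jaw" is the closure, from -1 (fully open) to 1 (shut), set as the call begins (left out, the last holds). The fingers move at their own pace and stop on an object; the grip force is fixed at half the most. Time passes only in rows, so rows that repeat a pose let the fingers close, or fill a call up. It gives the time, the measured TCP pose, the force, the opening and the grip force at its end, in the units of the state.
- bot.get_obs(): the state, without advancing time (a new reading comes with each control period).
- imaging.camera(name): name is "side" or "top"; returns a dict with "pixels" (400x640x3 uint8, red, green, blue), "camera_matrix" (3x3 intrinsics, pixels), "T" (4x4, takes a point from camera to world coordinates). Camera axes: x right, y down, z forward; pixel columns grow to the right and rows downward; lengths in m; the calibration is good to about 2 mm. A picture is of the moment at which its call begins. There is no depth.
- bot.finish_job(): hands the job in; it is judged then, once.
Trained networks look in the newest picture that a camera, given by its name, has taken for a name from the list of things; names that differ only in an ending like _2 or _b are one class to them, and where a whole thing is asked for, a point or a joint stands for the part that bears it (a point fixed in the world has none). Each returns a list of dicts, best first, with "confidence" (0 to 1); they miss things now and then, are a little off and sometimes report something else, mostly with a low value. They report only what shows in the picture. A call takes as long as a camera call. They do not tell look-alikes from the thing itself.
- spotter.boxes_of(camera, name): "bbox" ([centre column, centre row, width, height] in pixels, round what is visible of it).
The state is a dict: "time_s": time; "joints": joint angles; "dq": joint speeds; "joint_efforts": joint torques, N m; "position": TCP position; "ee_rot": TCP orientation; "contact_force": force on the tool from outside, world axes, zero at the start; "wrist_torque": the same for the moment, N m; "finger_gap": finger opening in m; "grip_force": force on a finger pad.
Only numpy, scipy, OpenCV 4.12 (cv2) and the standard library are available. Lean on these libraries where they do the work, as an engineer would, in place of code of your own. Each camera call takes 0.05 s, during which the arm holds its last target. There are 200 camera calls.

## Task

Move the model railway traverser's sliding deck, with the grey wagon on it, from the near road to the far road. Press the long sprung treadle beside the deck down with a fingertip to withdraw its catch pin, and keep it down while you push the deck's upright tab away from the robot until the deck is fully home against its far stop; then let go, so that the treadle springs up and the pin locks the deck. Do not touch or lift the wagon, which must stay standing on the deck's track, and do not disturb the paint pots, glue bottle, minibus and cleaning block round about.

Things in the scene. Friction and masses are not known exactly. Their poses are not given: they have to be found in the camera images.
- traverser: Fixed plywood base of the traverser, 160 (x) x 243 (y) x 12 mm, on the worktop; origin on its underside. Its +x is the way the deck slides (away from the robot, turned up to 0.3 rad), +y to the robot's left. A short fixed stub of track (the far road) stands at its far left corner, top at z 31 mm. The deck lies in the middle, the treadle along its right (-y) side.
- deck (a joint): Travel of the sliding deck (64 x 140 mm, top at z 26 mm) along the traverser's +x, m: 0 = near stop, 0.070 = far stop (fully home). Friction 1 to 2 N. Its right edge has two teeth, z 26 to 34 mm, y -68 to -80 mm. The raised pin blocks the first tooth after 3 mm, springs up between the teeth at 0.035 if let go, and locks behind the second from 0.067.
- treadle (a joint): How far the treadle is pressed down, in m: 0 = up, 0.011 = against its lower stop. It moves straight down as a whole, wherever it is pressed; spring force about 2 N at the top, 7 N at the bottom. Its catch pin is clear of the deck's teeth from 0.006; 0.008 to 0.011 is good.
- treadle_pad (a point): Place on the treadle's top face for a fingertip, on its centre line, 27 mm from its near end and 28 mm before the tab's face when the deck is at 0. The treadle is a dark steel bar 140 mm long (traverser x -75 to +65 mm), 32 mm wide (y -90 to -122 mm), top at z 34 mm when up. Goes down with it; axes as the traverser's.
- push_tab (a point): Centre of the near face of the deck's upright steel tab, which stands over the treadle: 30 mm wide (y), 10 mm thick (x), z 38 to 70 mm. A fingertip standing on the treadle behind it pushes it along +x. An arm, z 38 to 46 mm, joins it to the deck on its left. Moves with the deck; axes as the traverser's.
- deck_rails (a point): Centre of the deck's track at the top of the rails (z 31 mm), moving with the deck; axes as the traverser's (track along y).
- wagon_mid (a point): Centre, half-way up, of the loose grey open wagon with coal load, 45 (x) x 119 (y) x 46 mm, 0.09 kg, standing on the deck's track with its wheels on the rails (so this point is 23 mm above the rails); its top is at z 77 mm.
- paint_pot_1: Bystander, loose: green paint pot, 28 mm across, 32 mm high; origin at the centre of its underside. Leave it alone.
- paint_pot_2: Bystander, loose: cream paint pot, 28 mm across, 32 mm high, standing on the near left corner of the traverser's base; origin at the centre of its underside. Leave it alone.
- paint_pot_3: Bystander, loose: blue paint pot, 28 mm across, 32 mm high; origin at the centre of its underside. Leave it alone.
- track_rubber: Bystander, loose: grey rail-cleaning block 28 x 55 x 16 mm; origin at the centre of its underside. Leave it alone.
- glue_bottle: Bystander, loose: glue bottle with a red nozzle, 38 mm across, 108 mm high; origin at the centre of its underside. Leave it alone.
- pickup_yellow: Bystander, loose: yellow model minibus 31 x 67 x 34 mm; origin at the centre of its underside. Leave it alone.
- grey_open: The same grey wagon; origin at the centre of its underside, its length along its y.
There are look-alikes about, which are no part of the job. Leave any turquoise look-alike of the grey_open alone.

How it is judged:
By the outcome, as a careful person would: the job done as asked, in the order asked, and still so for the second after the job is handed in, with the robot touching nothing.
It also fails if it takes over 32 s, if anything falls off the work surface, if the arm or the gripper's body presses on something with over 40 N, if the wrist force passes 120 N, or if a joint passes its speed limit or range.

## Working session

There is one attempt and no reset: what is moved stays moved. The work goes in short steps, Python scripts to look and compute and a tool call to move; the robot and the scene stay as the last step left them, time stands still between calls to the robot, and variables do not carry over. Pictures are saved under pics/ and viewed, at most 10 in all, crops included, and the job is handed in when it is done.

Besides the shell and the picture viewer there is one more tool, called after "Emit:" as name(argument=value, ...) on one line, values as JSON. send_rows: Moves the arm, as the interface text tells. Its arguments: {"type":"object","properties":{"steps":{"type":"array"},"jaw":{"type":"number"}},"required":["steps"]}

```bash
mkdir -p pics
python3 - <<'E'
from station import bot, imaging, spotter
import cv2
for c in("top","side"):
    d=imaging.camera(c); cv2.imwrite(f"pics/{c}0.png",d["pixels"][:,:,::-1])
    print(c,d["camera_matrix"].round(1).tolist(),d["T"].round(4).tolist())
    for n in("traverser","treadle_pad","push_tab","deck_rails","grey_open"):
        print(n,[([round(float(v)) for v in b["bbox"]],round(b["confidence"],2)) for b in spotter.boxes_of(c,n)[:3]])
print(bot.get_obs())
E
```

```text
top [[446.3, 0.0, 319.9], [0.0, 446.3, 202.2], [0.0, 0.0, 1.0]] [[0.0024, -0.9825, 0.1861, 0.4031], [-1.0, -0.0016, 0.0049, 0.0247], [-0.0046, -0.1861, -0.9825, 0.9187], [0.0, 0.0, 0.0, 1.0]]
traverser [([361, 223, 137, 99], 0.66)]
treadle_pad [([409, 211, 40, 70], 0.83)]
push_tab [([373, 234, 97, 57], 0.83)]
deck_rails [([373, 236, 102, 54], 0.8), ([410, 210, 37, 72], 0.45)]
grey_open [([186, 211, 50, 51], 0.96), ([358, 236, 59, 34], 0.7)]
side [[414.5, 0.0, 326.0], [0.0, 414.5, 201.4], [0.0, 0.0, 1.0]] [[-0.8453, -0.3472, 0.4061, 0.1753], [-0.5343, 0.5428, -0.648, 0.6215], [0.0045, -0.7647, -0.6444, 0.6548], [0.0, 0.0, 0.0, 1.0]]
traverser [([344, 203, 87, 86], 0.94), ([363, 192, 45, 73], 0.21)]
treadle_pad [([362, 173, 60, 21], 0.94)]
push_tab [([361, 195, 39, 68], 0.8)]
deck_rails [([362, 194, 42, 72], 0.65)]
grey_open [([359, 194, 31, 38], 0.81), ([240, 301, 30, 56], 0.56)]
{'time_s': 0.6, 'joints': array([ 1.39708223e+00,  3.58600359e-01,  1.18785923e-02, -3.63120291e-05,
       -1.22412264e+00, -2.88095434e-01]), 'dq': array([-0.00104189, -0.00080718, -0.00081532, -0.00013695, -0.00076074,
        0.00287725]), 'joint_efforts': array([ 3.70659450e-05, -5.82585275e+01,  2.93538362e+01,  6.93932578e+00,
       -7.14136895e-04,  4.42851174e-06]), 'position': array([0.30075091, 0.60424196, 0.20228613]), 'ee_rot': array([ 2.49790626e-05,  9.73458318e-01, -2.28864376e-01, -1.56735652e-05]), 'contact_force': array([-0.41037196,  0.67212341,  0.52533376]), 'wrist_torque': array([-0.0165187 , -0.02451106, -0.00323561]), 'grip_force': 0.0, 'finger_gap': 0.08531845032261189}
```

View pics/top0.png

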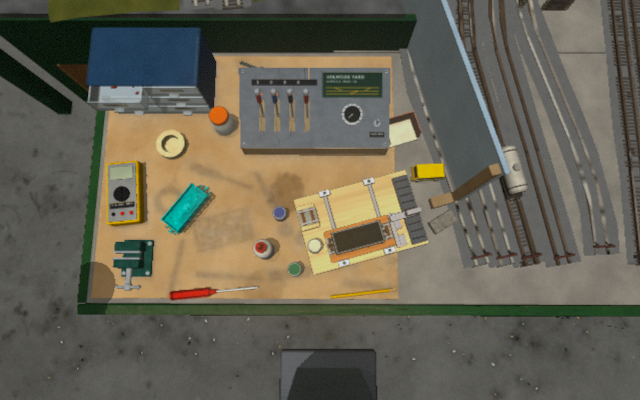

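View pics/side0.png

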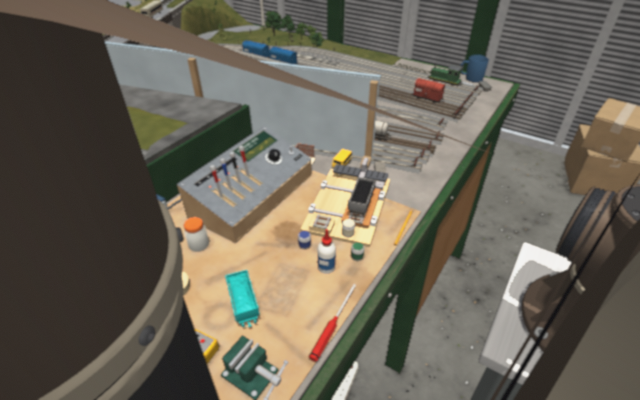

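The top view shows the traverser centred near (361,223), rotated slightly, with the tab at about (405,212) and the treadle the dark bar at (410,210). The grey wagon is at (358,236) and the turquoise look-alike at (187,210). The side view agrees. Next I'll zoom in to get the exact pose.

Run:
```python
import cv2
a=cv2.imread("pics/top0.png")[160:290,280:460]
cv2.imwrite("pics/topc.png",cv2.resize(a,None,fx=4.4,fy=4.4,interpolation=cv2.INTER_CUBIC))
a=cv2.imread("pics/side0.png")[140:260,290:430]
cv2.imwrite("pics/sidec.png",cv2.resize(a,None,fx=5,fy=5,interpolation=cv2.INTER_CUBIC))
```

```text
(no output)
```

View pics/topc.png

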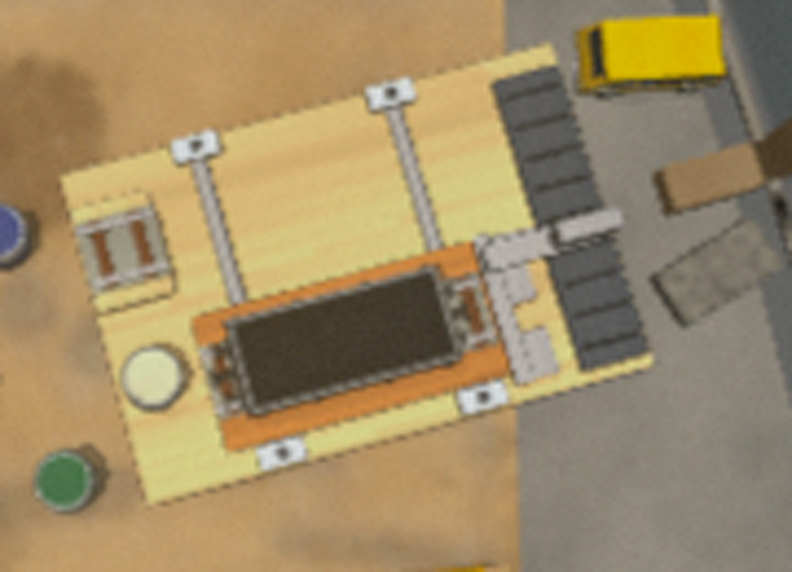

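View pics/sidec.png

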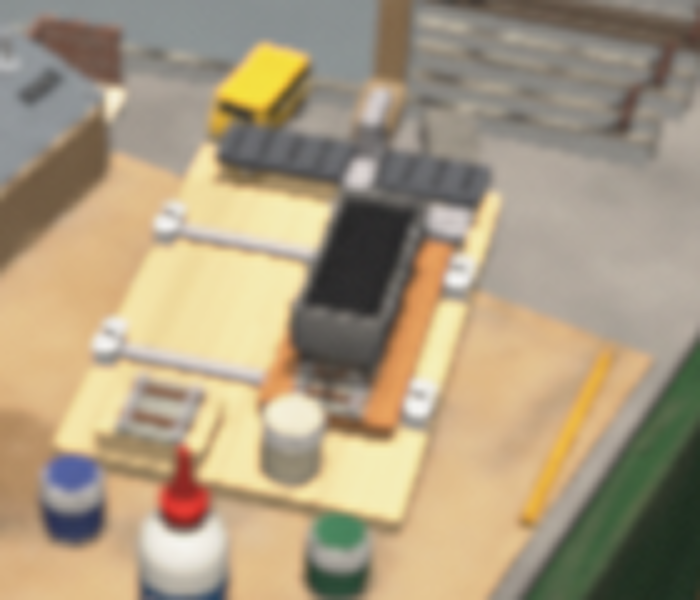

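```bash
cat > h.py <<'E'
import numpy as np, cv2
from scipy.optimize import least_squares
K={"top":np.array([[446.3,0,319.9],[0,446.3,202.2],[0,0,1]]),"side":np.array([[414.5,0,326.0],[0,414.5,201.4],[0,0,1]])}
T={"top":np.array([[0.0024,-0.9825,0.1861,0.4031],[-1.0,-0.0016,0.0049,0.0247],[-0.0046,-0.1861,-0.9825,0.9187],[0,0,0,1]]),
"side":np.array([[-0.8453,-0.3472,0.4061,0.1753],[-0.5343,0.5428,-0.648,0.6215],[0.0045,-0.7647,-0.6444,0.6548],[0,0,0,1]])}
def proj(c,P):
    q=(np.atleast_2d(P)-T[c][:3,3])@T[c][:3,:3]@K[c].T
    return q[:,:2]/q[:,2:]
def ray(c,uv,z):
    d=T[c][:3,:3]@np.linalg.solve(K[c],[*uv,1.]);o=T[c][:3,3]
    return o+d*(z-o[2])/d[2]
def world(p,L):
    L=np.atleast_2d(L);a=p[2];R=np.array([[np.cos(a),-np.sin(a),0],[np.sin(a),np.cos(a),0],[0,0,1]])
    return L@R.T+[p[0],p[1],0]
E
python3 - <<'E'
from h import *
L=np.array([[-80,121.5,12],[-80,-121.5,12],[80,121.5,12],[80,-121.5,12],[-75,-90,34],[-75,-122,34],[65,-90,34],[65,-122,34]])/1e3
t=np.array([[150,503],[652,358],[63,178],[553,45],[583,369],[648,352],[495,82],[560,67]])/4.4+[280,160]
s=np.array([[55,447],[400,522],[200,150]])/5+[290,140]
Ls=np.array([[-80,121.5,12],[-80,-121.5,12],[80,121.5,12]])/1e3
# side near corner identity: near-robot? test both cameras separately
r=least_squares(lambda p:(proj("top",world(p,L))-t).ravel(),[.55,-.1,.2]);p=r.x
print(p,r.fun.reshape(-1,2).round(1).tolist())
print("side proj crop",((proj("side",world(p,L))-[290,140])*5).round().tolist())
print("pad",world(p,[[-.048,-.106,.034]]),"tabface",world(p,[[-.02,-.106,.054]]))
print("tab proj",((proj("top",world(p,np.array([[-20,-91,70],[-20,-121,70],[-10,-91,70],[-10,-121,70]])/1e3))-[280,160])*4.4).round().tolist())
R=np.array([[np.cos(p[2]),-np.sin(p[2])],[np.sin(p[2]),np.cos(p[2])]])
for uv in([657,180],[668,213],[765,180],[760,147]):
    for z in(0,.05,.1,.2):
        w=ray("top",np.array(uv)/4.4+[280,160],z); print(uv,z,w.round(3),((w[:2]-p[:2])@R).round(3))
E
```

```text
[ 0.53490017 -0.05117945  0.26969353] [[-2.0, 1.1], [-0.6, 2.0], [-2.4, -0.6], [-1.6, -0.5], [1.8, 0.2], [2.4, -0.2], [1.0, -0.8], [1.2, -1.5]]
side proj crop [[399.0, 520.0], [499.0, 194.0], [47.0, 444.0], [201.0, 141.0], [482.0, 194.0], [494.0, 157.0], [212.0, 145.0], [229.0, 111.0]]
pad [[ 0.51687746 -0.16613676  0.034     ]] tabface [[ 0.54386534 -0.15867655  0.054     ]]
tab proj [[572.0, 240.0], [637.0, 222.0], [565.0, 218.0], [630.0, 201.0]]
[657, 180] 0 [ 0.58 -0.2   0.  ] [ 0.004 -0.155]
[657, 180] 0.05 [ 0.571 -0.188  0.05 ] [-0.002 -0.141]
[657, 180] 0.1 [ 0.561 -0.175  0.1  ] [-0.008 -0.127]
[657, 180] 0.2 [ 0.542 -0.151  0.2  ] [-0.02  -0.098]
[668, 213] 0 [ 0.564 -0.204  0.   ] [-0.012 -0.155]
[668, 213] 0.05 [ 0.556 -0.192  0.05 ] [-0.018 -0.141]
[668, 213] 0.1 [ 0.547 -0.179  0.1  ] [-0.023 -0.127]
[668, 213] 0.2 [ 0.529 -0.154  0.2  ] [-0.033 -0.098]
[765, 180] 0 [ 0.58  -0.251  0.   ] [-0.01  -0.205]
[765, 180] 0.05 [ 0.571 -0.236  0.05 ] [-0.015 -0.188]
[765, 180] 0.1 [ 0.561 -0.221  0.1  ] [-0.02  -0.171]
[765, 180] 0.2 [ 0.542 -0.191  0.2  ] [-0.031 -0.137]
[760, 147] 0 [ 0.596 -0.25   0.   ] [ 0.006 -0.208]
[760, 147] 0.05 [ 0.586 -0.235  0.05 ] [ 0.   -0.19]
[760, 147] 0.1 [ 0.575 -0.22   0.1  ] [-0.006 -0.173]
[760, 147] 0.2 [ 0.554 -0.19   0.2  ] [-0.018 -0.139]
```

Run:
```python
import cv2
a=cv2.imread("pics/side0.png")[60:200,310:450]
b=cv2.imread("pics/top0.png")[130:270,380:520]
import numpy as np
cv2.imwrite("pics/post.png",cv2.resize(np.hstack([a,b]),None,fx=2.8,fy=4,interpolation=cv2.INTER_CUBIC))
```

```text
(no output)
```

View pics/post.png

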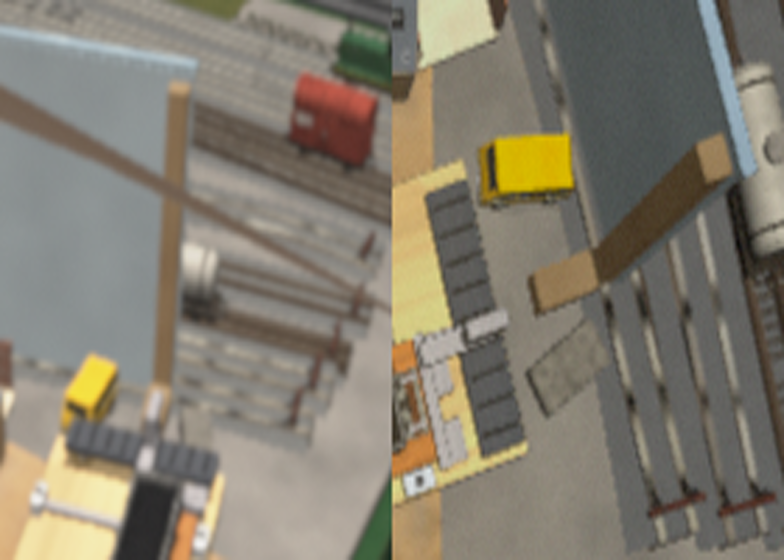

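Run:
```python
from h import *
L=np.array([[-75,-90,34],[-75,-122,34],[65,-90,34],[65,-122,34],[-20,-91,70],[-20,-121,70],[-10,-91,70],[-10,-121,70]])/1e3
t=np.array([[583,369],[648,352],[495,82],[560,67],[556,243],[621,225],[553,225],[617,208]])/4.4+[280,160]
B=np.array([[-80,121.5,12],[-80,-121.5,12],[80,121.5,12],[80,-121.5,12]])/1e3
tb=np.array([[150,503],[652,358],[63,178],[553,45]])/4.4+[280,160]
sb=np.array([[400,522],[500,192],[54,447],[203,148]])/5+[290,140]
st=np.array([[490,163],[218,125]])/5+[290,140]
def f(p):
    b=B+[0,p[3],0]
    return np.concatenate([(proj("top",world(p,L))-t).ravel(),(proj("top",world(p,b))-tb).ravel(),(proj("side",world(p,b))-sb).ravel()*.7])
r=least_squares(f,[.55,-.1,.2,0]);p=r.x
print(p,r.fun.reshape(-1,2).round(1).tolist())
for n,l in(("press",[-.048,-.102,.034]),("tabface",[-.02,-.106,.054]),("end",[.05,-.102,.024])):print(n,world(p,[l]).round(4))
print("x axis",np.cos(p[2]),np.sin(p[2]))
```

```text
[ 0.53320441 -0.04635007  0.27079017 -0.00801372] [[-0.6, 1.0], [0.0, 0.6], [-1.4, -0.1], [-1.2, -0.7], [1.1, 0.2], [1.2, 0.2], [0.2, -0.7], [0.5, -0.9], [-0.5, 0.9], [0.9, 1.7], [-1.0, -0.7], [-0.2, -0.8], [0.2, -0.9], [0.1, -0.1], [-0.5, -1.0], [-0.0, -1.4]]
press [[ 0.5142 -0.1575  0.034 ]]
tabface [[ 0.5423 -0.1538  0.054 ]]
end [[ 0.6087 -0.1313  0.024 ]]
x axis 0.9635598324747306 0.2674928956837341
```

Emit:
send_rows(jaw=1, steps=[[0.27,-0.96,0,0.35],[0.54,-1.92,0,0.7],[0.81,-2.88,0,1.05],[1.08,-3.84,0,1.4],[1.35,-4.8,0,1.75],[1.62,-5.76,0,2.1],[1.89,-6.72,0,2.45],[2.16,-7.68,0,2.8]])

```text
time_s: 1.27
position: [0.3872, 0.2952, 0.2026]
ee_rot: [-0.0, 0.997, -0.083, 0.0]
contact_force: [0.6, -0.0, 0.4]
finger_gap: 0.0002
grip_force: 0.0
```

Emit:
send_rows(steps=[[0.27,-0.96,0,0.35],[0.54,-1.92,0,0.7],[0.81,-2.88,0,1.05],[1.08,-3.84,0,1.4],[1.35,-4.8,0,1.75],[1.62,-5.76,0,2.1],[1.89,-6.72,0,2.45],[2.16,-7.68,0,2.8]])

```text
time_s: 1.93
position: [0.4738, -0.012, 0.2029]
ee_rot: [-0.0, 0.998, 0.063, 0.001]
contact_force: [-0.0, 1.0, -0.1]
finger_gap: 0.0001
grip_force: 0.0
```

Emit:
send_rows(steps=[[0.26,-0.94,0,0.35],[0.52,-1.88,0,0.7],[0.78,-2.82,-0.3,1.05],[1.03,-3.75,-0.8,1.4],[1.03,-3.75,-1.4,1.4],[1.03,-3.75,-2.0,1.4],[1.03,-3.75,-2.4,1.4],[1.03,-3.75,-2.4,1.4]])

```text
time_s: 2.6
position: [0.5122, -0.1605, 0.1028]
ee_rot: [-0.001, 0.991, 0.134, -0.003]
contact_force: [-1.0, -0.5, -0.8]
finger_gap: -0.0001
grip_force: 0.0
```

Run:
```python
from station import bot, imaging
import cv2,numpy as np
from h import *
a=imaging.camera("side")["pixels"][:,:,::-1][100:240,290:430]
b=imaging.camera("top")["pixels"][:,:,::-1][150:290,330:470]
cv2.imwrite("pics/p1.png",cv2.resize(np.hstack([a,b]),None,fx=2.8,fy=4,interpolation=cv2.INTER_CUBIC))
o=bot.get_obs();print(o["position"],o["ee_rot"],o["joints"],o["contact_force"])
for c,off in(("side",(290,100,0)),("top",(330,150,392))):
    q=proj(c,o["position"])[0]; print(c,(q[0]-off[0])*2.8+off[2],(q[1]-off[1])*4)
```

```text
[ 0.51476802 -0.1602972   0.10650948] [ 1.50147277e-04  9.90802800e-01  1.35313076e-01 -4.01350517e-04] [ 6.21187521e-02  2.21708543e-01 -4.18491343e-01  4.46780868e-04
 -9.31374931e-01  1.77986973e+00] [0.86447486 0.23708145 0.09133681]
side 250.02988231019387 201.3037546527554
top 652.5051638130753 299.8896501682383
```

View pics/p1.png

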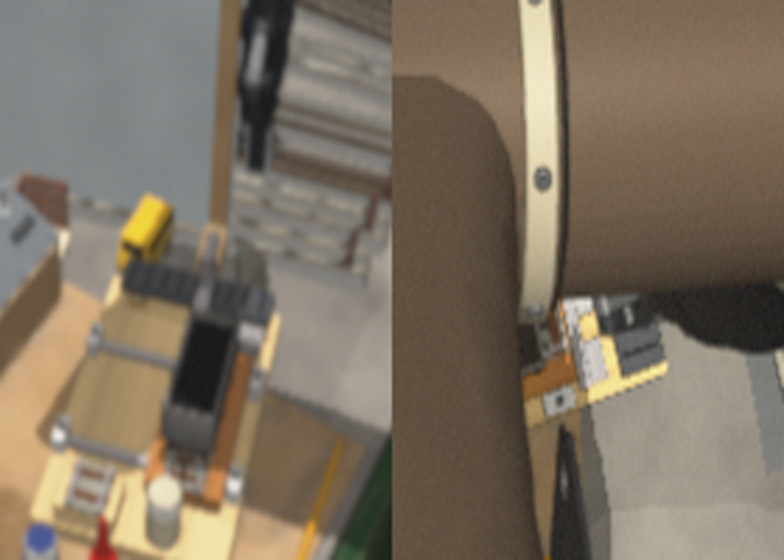

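The side view (left half) shows the shut fingertip at about (255,170), above the treadle behind the tab; the tab is at (208,255). In the top view (right half) the arm hides most of the scene. I'll lower it using force feedback.

Emit:
send_rows(steps=[[0,0,-0.3,0],[0,0,-0.6,0],[0,0,-0.9,0],[0,0,-1.2,0],[0,0,-1.4,0],[0,0,-1.55,0],[0,0,-1.55,0],[0,0,-1.55,0]])

```text
time_s: 3.37
position: [0.5153, -0.1601, 0.0449]
ee_rot: [0.0, 0.991, 0.135, 0.0]
contact_force: [-0.7, 0.1, 0.2]
finger_gap: -0.0001
grip_force: 0.0
```

Run:
```python
from station import bot, imaging
import cv2,numpy as np
from h import *
o=bot.get_obs();print(o["position"],o["contact_force"])
a=np.ascontiguousarray(imaging.camera("side")["pixels"][:,:,::-1])[120:220,310:420]
a=cv2.resize(a,None,fx=6,fy=6,interpolation=cv2.INTER_CUBIC)
q=(proj("side",o["position"])[0]-[310,120])*6;print(q)
cv2.imwrite("pics/p2.png",a)
```

```text
[ 0.5152744  -0.16006331  0.04494124] [-0.68904387  0.08551239  0.22629792]
[401.5435162  306.43074854]
```

View pics/p2.png

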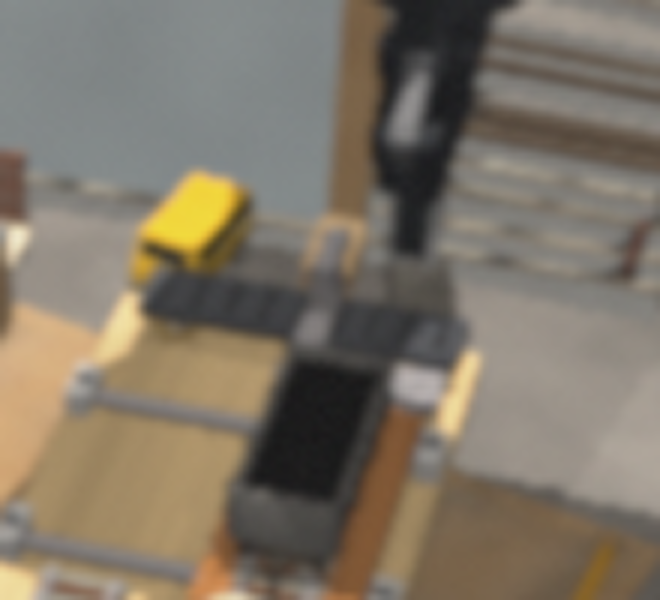

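The tab is at (325,280) and the dark finger ends at about (405,255), but calibration predicts the TCP at (401,306). I'll check whether a grey pad tip fills that gap by differencing against the first picture.

Run:
```python
import cv2,numpy as np
from station import imaging
a=cv2.imread("pics/side0.png").astype(int); b=imaging.camera("side")["pixels"][:,:,::-1].astype(int)
for r in range(152,184,2): print(r,[tuple(a[r,c]) for c in(377,)],b[r,377].tolist(),np.abs(a-b)[r,366:390:2].sum(-1).tolist())
```

```text
152 [(np.int64(131), np.int64(136), np.int64(138))] [37, 36, 34] [19, 17, 23, 40, 114, 259, 305, 298, 260, 99, 24, 20]
154 [(np.int64(110), np.int64(117), np.int64(121))] [41, 39, 39] [20, 21, 21, 24, 51, 178, 250, 248, 165, 79, 27, 24]
156 [(np.int64(111), np.int64(120), np.int64(126))] [38, 37, 36] [40, 33, 23, 28, 72, 213, 244, 193, 118, 73, 30, 31]
158 [(np.int64(129), np.int64(133), np.int64(136))] [37, 36, 35] [188, 81, 29, 24, 72, 244, 296, 257, 110, 41, 27, 28]
160 [(np.int64(104), np.int64(112), np.int64(116))] [38, 36, 35] [223, 75, 22, 24, 46, 173, 254, 228, 130, 44, 26, 29]
162 [(np.int64(133), np.int64(146), np.int64(155))] [68, 69, 70] [167, 33, 27, 35, 75, 214, 234, 206, 152, 91, 28, 23]
164 [(np.int64(140), np.int64(152), np.int64(161))] [86, 92, 96] [99, 28, 106, 150, 123, 168, 177, 168, 167, 138, 41, 24]
166 [(np.int64(135), np.int64(148), np.int64(156))] [82, 89, 94] [42, 57, 175, 184, 101, 159, 181, 193, 202, 161, 51, 35]
168 [(np.int64(134), np.int64(146), np.int64(154))] [77, 84, 87] [73, 124, 195, 185, 105, 164, 197, 200, 195, 178, 92, 60]
170 [(np.int64(131), np.int64(142), np.int64(150))] [72, 76, 80] [98, 118, 149, 156, 132, 174, 193, 198, 203, 191, 101, 67]
172 [(np.int64(103), np.int64(102), np.int64(104))] [57, 56, 57] [98, 125, 125, 106, 134, 143, 126, 159, 150, 153, 99, 63]
174 [(np.int64(96), np.int64(94), np.int64(93))] [53, 53, 52] [105, 122, 111, 106, 137, 142, 114, 91, 50, 39, 46, 55]
176 [(np.int64(93), np.int64(91), np.int64(91))] [60, 59, 58] [97, 109, 95, 125, 138, 124, 76, 52, 37, 36, 42, 56]
178 [(np.int64(96), np.int64(93), np.int64(93))] [72, 70, 70] [111, 87, 100, 101, 106, 97, 52, 40, 41, 40, 36, 54]
180 [(np.int64(118), np.int64(124), np.int64(130))] [103, 109, 114] [62, 74, 90, 85, 96, 60, 38, 34, 34, 28, 29, 35]
182 [(np.int64(192), np.int64(195), np.int64(203))] [167, 169, 177] [48, 49, 59, 61, 83, 72, 79, 75, 68, 43, 28, 42]
```

Emit:
send_rows(steps=[[0,0,-0.1,0],[0,0,-0.2,0],[0,0,-0.25,0],[0,0,-0.3,0],[0,0,-0.35,0],[0,0,-0.35,0],[0,0,-0.35,0],[0,0,-0.35,0]])

```text
time_s: 4.13
position: [0.5148, -0.1602, 0.0303]
ee_rot: [0.0, 0.991, 0.135, 0.0]
contact_force: [-0.8, -0.2, -0.7]
finger_gap: 0.0002
grip_force: 0.0
```

Emit:
send_rows(steps=[[0,0,-0.05,0],[0,0,-0.1,0],[0,0,-0.15,0],[0,0,-0.2,0],[0,0,-0.2,0],[0,0,-0.2,0],[0,0,-0.2,0],[0,0,-0.2,0]])

```text
time_s: 4.8
position: [0.5148, -0.1601, 0.0224]
ee_rot: [0.0, 0.991, 0.135, 0.0]
contact_force: [-0.2, 0.6, -0.1]
finger_gap: -0.0
grip_force: 0.0
```

Run:
```python
from station import bot, imaging
import cv2,numpy as np
from h import *
o=bot.get_obs();print(o["position"],o["contact_force"],o["wrist_torque"])
a=imaging.camera("side")["pixels"][:,:,::-1][120:200,330:410]
b=imaging.camera("top")["pixels"][:,:,::-1][180:260,370:450]
for c,f in(("side",(330,120)),("top",(370,180))): print((proj(c,o["position"])[0]-f)*5)
a=cv2.convertScaleAbs(np.hstack([a,b]),alpha=1.6)
cv2.imwrite("pics/p3.png",cv2.resize(a,None,fx=5,fy=5,interpolation=cv2.INTER_CUBIC))
```

```text
[ 0.5148343  -0.16012471  0.02236635] [-0.22141375  0.57869728 -0.11854152] [-0.00691938  0.00576713  0.0029996 ]
[231.72947093 291.68318096]
[218.3713928  253.04823305]
```

View pics/p3.png

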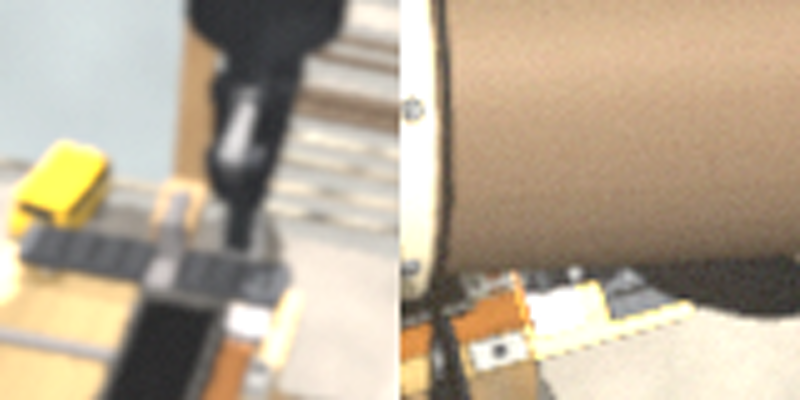

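The shut finger's visible tip is at (237,250) in the left half, still just above the treadle's top face (rows 260–285), and there's no contact force. So the real tip sits higher than the reported TCP. I'll keep going down in small steps, watching the force.

Emit:
send_rows(steps=[[0,0,-0.05,0],[0,0,-0.1,0],[0,0,-0.15,0],[0,0,-0.15,0],[0,0,-0.15,0],[0,0,-0.15,0],[0,0,-0.15,0],[0,0,-0.15,0]])

```text
time_s: 5.57
position: [0.5148, -0.1601, 0.0164]
ee_rot: [0.0, 0.991, 0.135, 0.0]
contact_force: [-0.2, -0.2, -0.3]
finger_gap: 0.0001
grip_force: 0.0
```

Run:
```python
from station import bot, imaging
import cv2,numpy as np
from h import *
g=imaging.camera("side")["pixels"].mean(-1).astype(int); g0=cv2.imread("pics/side0.png").mean(-1).astype(int)
cv2.imwrite("pics/s4.png",g.astype(np.uint8))
for r in range(156,188): print(r,g[r,366:392:2],g0[r,366:392:2])
o=bot.get_obs();print(proj("side",o["position"]))
```

```text
156 [139 129  99  38  49  57  44  38  35  79 133 140 138] [151 138 125 131 133 124 115 110 125 141 146 148 145]
157 [146 145 120  46  41  47  38  31  36  99 143 147 145] [177 161 144 133 133 133 129 125 131 142 151 155 152]
158 [135 141 128  51  35  41  32  30  39 104 135 137 138] [196 167 146 133 128 130 133 134 134 138 143 144 146]
159 [124 133 123  54  33  36  31  28  44 107 130 128 130] [198 160 139 129 112 116 128 136 139 139 137 135 136]
160 [117 126 117  58  32  32  32  29  60 123 136 132 129] [190 151 130 123 106 105 118 134 151 149 143 139 136]
161 [114 125 113  76  43  36  33  32  71 133 141 141 133] [178 141 123 127 121 123 124 134 159 158 148 148 140]
162 [112 124 110 100  64  39  33  31  69 115 132 139 129] [166 134 119 134 130 144 142 142 155 148 140 146 136]
163 [109 119 107 110  82  42  32  42  72 102 123 125 116] [153 127 123 142 130 149 150 146 148 143 132 131 122]
164 [101 112  99 106  86  43  34  52  80  98 122 122 119] [132 120 133 153 130 146 150 147 146 145 135 129 126]
165 [ 90 102  96 100  83  41  34  60  82  91 124 128 126] [107 112 142 157 123 142 149 148 1
[... 1813 characters left out ...]
82 [ 29  33  38  43  66 139 173 167 157 130 182 193 152] [ 44  50  55  65 103 175 198 190 179 142 190 204 170]
183 [ 28  27  29  41  72 148 179 177 174 147 191 183 147] [ 42  44  45  65 109 181 202 201 197 161 200 195 167]
184 [ 29  28  28  45  78 150 173 173 174 150 193 176 145] [ 45  43  44  77 111 179 196 196 198 163 203 189 164]
185 [ 29  29  29  53  76 143 169 176 174 167 198 170 145] [ 44  43  45  96 103 165 191 200 198 184 207 184 163]
186 [ 25  28  32  61  69 122 150 167 167 188 202 158 145] [ 43  41  49 111  92 135 167 188 190 205 213 174 164]
187 [ 27  27  33  61  67 107 120 131 143 195 200 149 144] [ 42  41  54 106  89 120 134 145 159 210 214 166 164]
[[376.16265932 180.22734411]]
```

Emit:
send_rows(steps=[[0,0,1.0,0],[0,0,2.0,0],[0,0.3,2.8,0],[0.3,1.2,3.0,0],[0.6,2.2,3.0,0],[0.9,3.2,3.0,0],[1.2,4.2,3.0,0],[1.5,5.2,3.0,0]])

```text
time_s: 6.28
position: [0.5749, 0.0494, 0.1369]
ee_rot: [-0.0, 0.991, 0.135, 0.0]
contact_force: [0.6, -0.6, 0.2]
finger_gap: -0.0002
grip_force: 0.0
```

Emit:
send_rows(steps=[[0.3,0.9,0,0],[0.5,1.3,0,0],[0.5,1.3,0,0],[0.5,1.3,0,0],[0.5,1.3,0,0],[0.5,1.3,0,0],[0.5,1.3,0,0],[0.5,1.3,0,0]])

```text
time_s: 6.95
position: [0.5946, 0.0986, 0.1366]
ee_rot: [-0.0, 0.991, 0.135, 0.0]
contact_force: [0.2, -0.5, -0.3]
finger_gap: -0.0004
grip_force: 0.0
```

Run:
```python
from station import bot, imaging
import cv2,numpy as np
from h import *
o=bot.get_obs();P=o["position"];print(P,o["time_s"])
im=[]
for c in("side","top"):
    q=proj(c,P)[0];u,v=np.clip(q.astype(int)-[50,75],0,[540,250])
    a=imaging.camera(c)["pixels"][:,:,::-1];cv2.imwrite(f"pics/t_{c}.png",a)
    im.append(a[v:v+150,u:u+100]);print(c,q,(q-[u,v])*4,u,v)
cv2.imwrite("pics/p5.png",cv2.resize(cv2.convertScaleAbs(np.hstack(im),alpha=1.5),None,fx=4,fy=4,interpolation=cv2.INTER_CUBIC))
```

```text
[0.59455884 0.09859869 0.13657672] 6.95
side [287.97157591 185.11972747] [203.88630363 300.47890986] 237 110
top [281.15172228 178.52463888] [200.60688912 302.09855553] 231 103
```

View pics/p5.png

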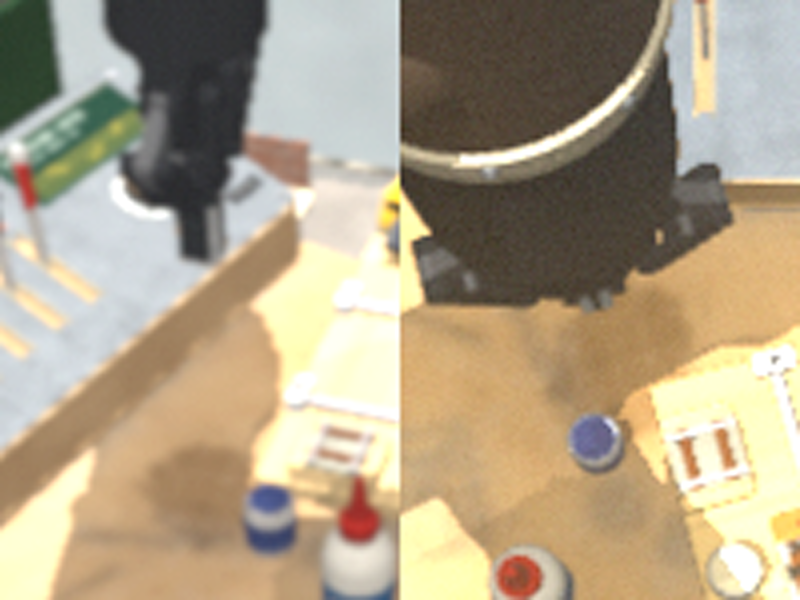

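The top half shows the shut tips at (597,300) and the predicted TCP at (601,302); the side half shows the tip at (200,260) where (204,300) was predicted. Together these put the shut tip laterally where it should be but about 27 mm above the reported TCP. The knuckles clear the wagon's height, so I'll go back and press deeper.

Emit:
send_rows(steps=[[-0.3,-1.0,0,0],[-0.6,-2.0,0,0],[-0.9,-2.95,0,0],[-1.2,-3.9,0,0],[-1.5,-4.9,0,0],[-1.8,-5.9,0,0],[-2.0,-6.5,-0.3,0],[-2.0,-6.5,-1.1,0]])

```text
time_s: 7.72
position: [0.5161, -0.1646, 0.0961]
ee_rot: [0.001, 0.991, 0.134, 0.004]
contact_force: [1.7, 0.3, -0.2]
finger_gap: 0.0001
grip_force: 0.0
```

Emit:
send_rows(steps=[[0,0,-0.7,0],[0,0,-1.3,0],[0,0,-1.7,0],[0,0,-1.9,0],[0,0,-2.0,0],[0,0,-2.05,0],[0,0,-2.05,0],[0,0,-2.05,0]])

```text
time_s: 8.38
position: [0.5155, -0.1604, 0.0113]
ee_rot: [0.0, 0.991, 0.135, 0.001]
contact_force: [0.9, 0.1, -0.1]
finger_gap: -0.0001
grip_force: 0.0
```

Now in small steps.

Emit:
send_rows(steps=[[0,0,-0.03,0],[0,0,-0.06,0],[0,0,-0.09,0],[0,0,-0.12,0],[0,0,-0.15,0],[0,0,-0.15,0],[0,0,-0.15,0],[0,0,-0.15,0]])

```text
time_s: 9.05
position: [0.5147, -0.1605, 0.0044]
ee_rot: [0.0, 0.991, 0.135, 0.0]
contact_force: [-0.6, 0.1, 2.1]
finger_gap: 0.0001
grip_force: 1.0
```

Emit:
send_rows(steps=[[0,0,-0.03,0],[0,0,-0.06,0],[0,0,-0.09,0],[0,0,-0.1,0],[0,0,-0.1,0],[0,0,-0.1,0],[0,0,-0.1,0],[0,0,-0.1,0]])

```text
time_s: 9.72
position: [0.5147, -0.1605, 0.0004]
ee_rot: [0.0, 0.991, 0.135, 0.0]
contact_force: [-0.5, 0.1, 3.8]
finger_gap: 0.0
grip_force: 1.9
```

Emit:
send_rows(steps=[[0,0,-0.03,0],[0,0,-0.06,0],[0,0,-0.09,0],[0,0,-0.12,0],[0,0,-0.13,0],[0,0,-0.13,0],[0,0,-0.13,0],[0,0,-0.13,0]])

```text
time_s: 10.38
position: [0.5148, -0.1605, -0.0048]
ee_rot: [0.0, 0.991, 0.135, 0.0]
contact_force: [-0.9, -0.1, 6.0]
finger_gap: -0.0001
grip_force: 3.0
```

Emit:
send_rows(steps=[[0.077,0.021,0,0],[0.154,0.043,0,0],[0.231,0.064,0,0],[0.308,0.086,0,0],[0.385,0.107,0,0],[0.462,0.128,0,0],[0.54,0.15,0,0],[0.617,0.171,0,0]])

```text
time_s: 11.05
position: [0.5367, -0.1541, -0.0056]
ee_rot: [-0.0, 0.991, 0.135, -0.002]
contact_force: [-6.3, -1.6, 6.9]
finger_gap: 0.0002
grip_force: 3.2
```

Emit:
send_rows(steps=[[0.077,0.021,0,0],[0.154,0.043,0,0],[0.231,0.064,0,0],[0.308,0.086,0,0],[0.385,0.107,0,0],[0.462,0.128,0,0],[0.54,0.15,0,0],[0.617,0.171,0,0]])

```text
time_s: 11.72
position: [0.5613, -0.1473, -0.0056]
ee_rot: [-0.0, 0.991, 0.135, -0.002]
contact_force: [-5.3, -1.4, 7.1]
finger_gap: -0.0
grip_force: 3.2
```

Run:
```python
from station import bot, imaging, spotter
import cv2
o=bot.get_obs();print(o["position"],o["contact_force"])
cv2.imwrite("pics/m1.png",imaging.camera("side")["pixels"][:,:,::-1])
for n in("push_tab","grey_open","treadle_pad"):print(n,[(b["bbox"],b["confidence"]) for b in spotter.boxes_of("side",n)[:2]])
```

```text
[ 0.56132776 -0.14731121 -0.00558234] [-5.27579222 -1.42926968  7.06721935]
push_tab [([349.1, 194.2, 42.5, 62.3], 0.65), ([305.2, 238.4, 11.9, 19.4], 0.3)]
grey_open [([241.2, 299.2, 30.1, 58.7], 0.76), ([346.8, 192.2, 31.1, 36.3], 0.57)]
treadle_pad [([359.4, 179.6, 55.9, 20.4], 0.82), ([328.9, 251.6, 19.5, 47.5], 0.6)]
```

Emit:
send_rows(steps=[[0.077,0.021,0,0],[0.154,0.043,0,0],[0.231,0.064,0,0],[0.308,0.086,0,0],[0.385,0.107,0,0],[0.462,0.128,0,0],[0.54,0.15,0,0],[0.617,0.171,0,0]])

```text
time_s: 12.58
position: [0.586, -0.1405, -0.0056]
ee_rot: [-0.0, 0.991, 0.135, -0.002]
contact_force: [-5.7, -1.9, 7.0]
finger_gap: 0.0002
grip_force: 3.2
```

Emit:
send_rows(steps=[[0.06,0.016,0,0],[0.116,0.032,0,0],[0.154,0.043,0,0],[0.193,0.053,0,0],[0.193,0.053,0,0],[0.193,0.053,0,0],[0.193,0.053,0,0],[0.193,0.053,0,0]])

```text
time_s: 13.25
position: [0.5942, -0.1383, -0.0055]
ee_rot: [-0.0, 0.991, 0.135, -0.002]
contact_force: [-5.0, -1.6, 5.8]
finger_gap: -0.0001
grip_force: 3.2
```

Emit:
send_rows(steps=[[0.024,0.007,0,0],[0.048,0.013,0,0],[0.072,0.02,0,0],[0.096,0.027,0,0],[0.096,0.027,0,0],[0.096,0.027,0,0],[0.096,0.027,0,0],[0.096,0.027,0,0]])

```text
time_s: 13.92
position: [0.5977, -0.1373, -0.0056]
ee_rot: [-0.0, 0.991, 0.135, -0.002]
contact_force: [-5.3, -1.9, 6.0]
finger_gap: -0.0001
grip_force: 3.2
```

Emit:
send_rows(steps=[[0.024,0.007,0,0],[0.048,0.013,0,0],[0.072,0.02,0,0],[0.096,0.027,0,0],[0.096,0.027,0,0],[0.096,0.027,0,0],[0.096,0.027,0,0],[0.096,0.027,0,0]])

```text
time_s: 14.58
position: [0.5976, -0.1373, -0.006]
ee_rot: [-0.0, 0.991, 0.134, -0.005]
contact_force: [-16.0, -5.1, 12.5]
finger_gap: -0.0002
grip_force: 4.2
```

Emit:
send_rows(steps=[[-0.04,-0.011,0,0],[-0.08,-0.022,0,0],[-0.12,-0.033,0,0],[-0.16,-0.044,0,0],[-0.2,-0.055,0,0],[-0.24,-0.067,0.03,0],[-0.24,-0.067,0.06,0],[-0.24,-0.067,0.09,0]])

```text
time_s: 15.25
position: [0.5964, -0.1381, -0.0006]
ee_rot: [0.0, 0.991, 0.136, 0.002]
contact_force: [3.2, 0.8, 4.1]
finger_gap: -0.0001
grip_force: 2.1
```

Emit:
send_rows(steps=[[0,0,0.04,0],[0,0,0.08,0],[0,0,0.12,0],[0,0,0.16,0],[0,0,0.3,0],[0,0,0.8,0],[0,0,1.5,0],[0,0,2.3,0]])

```text
time_s: 15.92
position: [0.5917, -0.1385, 0.0896]
ee_rot: [-0.0, 0.991, 0.135, -0.003]
contact_force: [0.8, 0.4, -0.2]
finger_gap: 0.0
grip_force: 0.0
```

Emit:
send_rows(steps=[[0,0,0.7,0],[0,0,1.4,0],[-0.3,0.9,1.8,0],[-0.6,1.8,1.8,0],[-0.9,2.7,1.8,0],[-1.2,3.6,1.8,0],[-1.5,4.5,1.8,0],[-1.8,5.4,1.8,0]])

```text
time_s: 16.58
position: [0.5203, 0.0784, 0.1623]
ee_rot: [0.0, 0.991, 0.135, -0.001]
contact_force: [0.1, 0.7, 0.1]
finger_gap: -0.0
grip_force: 0.0
```

Emit:
send_rows(steps=[[-0.3,0.9,0,0],[-0.6,1.8,0,0],[-0.9,2.7,0,0],[-1.2,3.6,0,0],[-1.4,4.3,0,0],[-1.5,4.6,0,0],[-1.5,4.6,0,0],[-1.5,4.6,0,0]])

```text
time_s: 17.25
position: [0.4616, 0.2612, 0.1622]
ee_rot: [0.001, 0.991, 0.136, -0.001]
contact_force: [1.0, 0.8, -0.2]
finger_gap: 0.0004
grip_force: 0.0
```

Run:
```python
from station import bot, imaging
import cv2,numpy as np
t=imaging.camera("top")["pixels"][:,:,::-1];s=imaging.camera("side")["pixels"][:,:,::-1]
a=cv2.resize(t[160:290,290:450],(480,390));b=cv2.resize(s[150:280,300:405],(315,390))
cv2.imwrite("pics/end.png",np.hstack([a,b])); cv2.imwrite("pics/tend.png",t)
print(bot.get_obs()["position"],bot.get_obs()["time_s"])
```

```text
[0.46227804 0.26035553 0.16241481] 17.35
```

View pics/end.png

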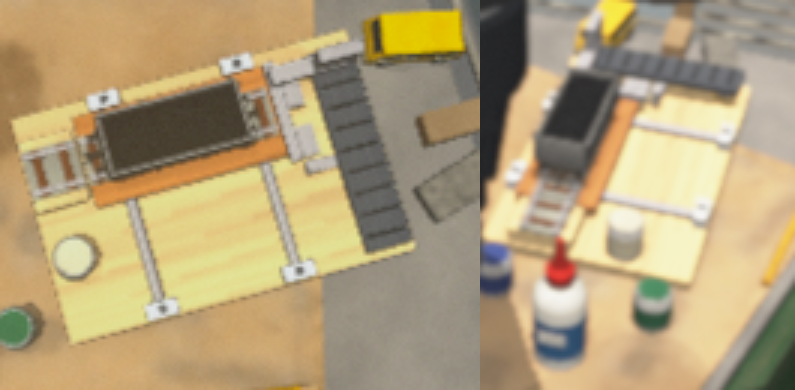

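The deck sits at the far stop with its track lined up with the stub at (50,170). The wagon stands on the rails at (172,125), the pin shows behind the second tooth at (320,165), and the surrounding items are where they were. Handing in.

```bash
python3 -c "
from station import bot
print(bot.finish_job())"
```

```text
the job is handed in; nothing more can be done
None
```

The deck is fully home at the far stop, the treadle is released and the pin looks locked behind the second tooth. The wagon is still on its track and nothing around it was disturbed; the job was handed in at about 17 s, and the hand-in returned no verdict.

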